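Put the press dies back on their own blocks

TASK

The three press dies are standing on one another's wooden blocks: move each one to the block that has the same outline as its foot (round, square, oblong), set down upright in the middle of the block and turned to match it, the oblong one lengthwise. The felt pad is free for setting a die aside on the way. Do not tip a die over, and leave the bottle, the loupe and the screwdriver where they are.

Things in the scene. Friction and masses are not known exactly. Their poses are not given: they have to be found in the camera images.
- round_die: press die with a black plastic foot: a round foot 50 mm in diameter, 18 mm high, that carries a centred upright round steel stem 24 mm in diameter and 32 mm tall (top 50 mm above the underside). Loose, about 80 g. Origin: centre of the underside, z up.
- square_die: press die with a black plastic foot: a square foot 46 x 46 mm, 18 mm high, that carries a centred upright round steel stem 24 mm in diameter and 32 mm tall (top 50 mm above the underside). Loose, about 80 g. Origin: centre of the underside, z up, x and y square to the foot's sides.
- oblong_die: press die with a black plastic foot: an oblong foot 64 mm long (its x) by 34 mm wide (its y), 18 mm high, that carries a centred upright round steel stem 24 mm in diameter and 32 mm tall (top 50 mm above the underside). Loose, about 80 g. Origin: centre of the underside, z up.
- round_block: plain wooden disc, 100 mm in diameter, 14 mm high; home of the round die. Screwed to the bench. Origin: centre of the underside (bench level), z up; its flat top is 14 mm above the origin.
- square_block: plain square wooden plate, 92 x 92 x 14 mm; home of the square die. Screwed to the bench. Origin: centre of the underside (bench level), z up; its flat top is 14 mm above the origin; x and y square to its sides.
- oblong_block: plain oblong wooden plate, 130 mm long (its x) by 70 mm wide (its y), 14 mm high; home of the oblong die. Screwed to the bench. Origin: centre of the underside (bench level), z up; its flat top is 14 mm above the origin.
- felt_pad: grey felt pad, 110 x 110 mm, 4 mm thick, fixed flat on the bench and empty at the start: the free spot. Origin: centre of the underside, z up; top 4 mm above the origin.
- oil_bottle: bystander: small amber bottle with a black cap, 40 mm in diameter, 65 mm tall, standing loose. Origin: centre of the underside.
- loupe: bystander: grey eye loupe, a stubby cone 36 mm in diameter at the foot, 32 mm tall, standing loose. Origin: centre of the underside.
- screwdriver: bystander: screwdriver 150 mm long lying loose on the bench near the robot, along its own x. Origin: on its underside, within its length.
Not all that is in view belongs to the job. What is shaped like the square_block but blue or purple is not meant.

How it is judged:
By the outcome, as a careful person would: the job done as asked, in the order asked, and still so for the second after the job is handed in, with the robot touching nothing.
It also fails if it takes over 102 s, if anything falls off the work surface, if the arm or the gripper's body presses on something with over 40 N, if the wrist force passes 120 N, or if a joint passes its speed limit or range.

ROBOT

A 7-joint arm with a two-finger parallel gripper is mounted at the origin on the work surface. World frame = base frame: x ahead of the robot, y to its left, z up, the work surface at z = 0. Lengths are in m, angles in rad, forces in N, time in s.
With the tool pointing down it reaches from about 0.35 to 0.9 m from the base axis. Payload 8.1 kg.
Tool frame: the origin (TCP) lies between the finger pads; the fingertips stand 22 mm ahead of it and the grasp point (between the pads) lies 3 mm ahead of it (arm.tip_reach is the distance from the TCP to the fingertips, in m); z points along the fingers, y is the line along which they close (so a half turn about z gives the same grasp; the last joint's range is limited). The gripper opens to 92 mm and grips with 3 to 60 N. Pads are 19 mm wide; open, the fingers measure 130 mm over their backs; the gripper's body (75 mm by 190 mm) begins 47 mm behind the grasp point.
Start: joints at [-1.365, 0.434, 0.025, 1.573, -0.012, 1.134, -0.075], TCP at [0.19, 0.595, 0.249] pointing down, gripper open.
Joint ranges: [-2.62, 2.62], [-0.44, 2.09], [-1.27, 1.32], [0.08, 2.57], [-1.32, 4.46], [0.12, 2], [-2.74, 2.74]. Speed limits (rad/s): [2.22, 2.22, 3.01, 3.01, 3.14, 3.14, 3.14].

INTERFACE

Orientations are given as a rotation vector (axis times angle).
In Python, from cell import telemetry, vision, job, arm gives the robot as it stands. The module is installed in compiled form; this text tells all that it offers.
- The arm moves only by the shell command python3 -m creep 'ROWS' [FORCE]. ROWS is text: rows parted by semicolons, each of 7 numbers parted by spaces: the finger opening in cm, from 0 to 9.18, then the shift along the tool's x, y, z in cm, then the turn, a rotation vector about the tool's x, y, z in degrees. A call has 1 to 5 rows; each row is the pose to reach, as a shift and turn from the pose commanded when the call began, along the tool's axes at that moment; what a row does not reach only later rows make up. A row lasts 1/8 s, in which the tool goes at most 62.5 mm and 10.7 degrees, less where a joint would pass 70% of its speed; a pose out of reach is approached as far as the arm can. A call with a gripper value outside its range is refused whole. The fingers move at their own pace and stop on an object; FORCE is the grip in N (left out, the last holds). Time passes only in rows, so rows that repeat a pose let the fingers close. It gives the time, the measured TCP pose, the force, the opening and the grip force at its end, in the units of the state.
- telemetry.observe(): the state, without advancing time (a new reading comes with each control period).
- vision.get_image(name): name is "side" or "top" or "wrist"; returns the picture (384x512x3 uint8, red, green, blue); there is no depth.
- vision.camera_info(name): a dict with "fov_y" (degrees; the focal length in pixels is half the picture's height over the tangent of half this angle, whatever the lens; pixels are square), "cx", "cy" (the principal point, pixels), "extrinsics" (4x4, takes a point from camera to world coordinates). Camera axes: x right, y down, z forward; pixel columns grow to the right and rows downward; lengths in m; the calibration is good to about 2 mm. A picture is of the moment at which its call begins: read the wrist's pose just before it. camera_info takes no time and is no camera call; for the wrist camera it gives the pose at the moment of the call.
- job.sign_off(): hands the job in; it is judged then, once.
The state is a dict: "clock": time; "joints": joint angles; "dq": joint speeds; "joint_efforts": joint torques, N m; "position": TCP position; "ee_rot": TCP orientation; "force": force on the tool from outside, world axes, zero at the start; "ft_torque": the same for the moment, N m; "width": opening from 0.0 (shut) to 1.0 (fully open); "gripper_force": force on a finger pad.
Only numpy, scipy, OpenCV 4.12 (cv2) and the standard library are available. Lean on these libraries where they do the work, as an engineer would, in place of code of your own. Each camera call takes 0.05 s, during which the arm holds its last target. There are 200 camera calls.

## Working session

There is one attempt and no reset: what is moved stays moved. The work goes in short steps, Python scripts to look and compute and a shell command to move; the robot and the scene stay as the last step left them, time stands still between calls to the robot, and variables do not carry over. Pictures are saved under pics/ and viewed, at most 14 in all, crops included, and the job is handed in when it is done.

```bash
mkdir -p pics; python3 - <<'E'
from cell import telemetry, vision, arm
import cv2
s=telemetry.observe();print(s['clock'],s['position'],s['ee_rot'],s['width'],arm.tip_reach)
for n in("top","side"):
    im=vision.get_image(n);cv2.imwrite(f'pics/{n}0.png',im[:,:,::-1]);
    i=vision.camera_info(n);print(n,i)
E
```

```text
0.0 [0.18985775 0.59495655 0.24795001] [-4.83255975e-01 -3.10409565e+00  2.48191970e-03] 1.0007395640949222 0.022
top {'fov_y': 52.70380837916362, 'cx': 257.68517527120724, 'cy': 192.16088553539743, 'extrinsics': array([[ 0.01468297, -0.99608901,  0.08712686,  0.45067073],
       [-0.99937708, -0.01741622, -0.03069411,  0.09419224],
       [ 0.03209148, -0.08662191, -0.99572425,  1.1497833 ],
       [ 0.        ,  0.        ,  0.        ,  1.        ]])}
side {'fov_y': 48.62256458135463, 'cx': 259.6559485942135, 'cy': 190.9921491229206, 'extrinsics': array([[ 0.87518512, -0.24791986,  0.41543562,  0.00284378],
       [-0.48378698, -0.44657639,  0.75267502, -0.93482099],
       [-0.00107935, -0.85971232, -0.51077741,  0.72724401],
       [ 0.        ,  0.        ,  0.        ,  1.        ]])}
```

View pics/top0.png

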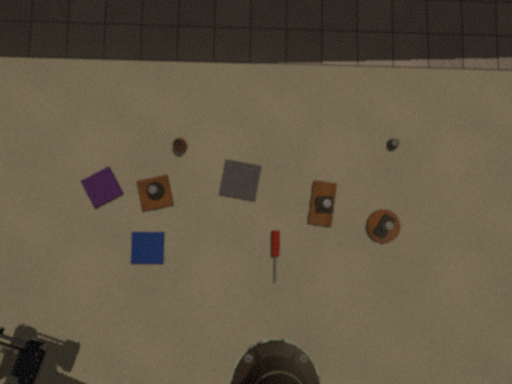

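View pics/side0.png

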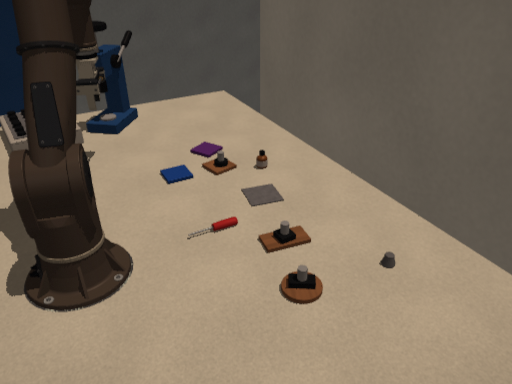

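The top view shows the round die on the square block (155,192), the square die on the oblong block (322,203) and the oblong die on the round block (383,226). The empty felt is at (240,180), the bottle at (180,147), the loupe at (392,144) and the screwdriver at (275,255). The blue and purple plates are decoys. The side view agrees.

```bash
cat > h.py <<'E'
import numpy as np, cv2
from cell import telemetry, vision
from scipy.spatial.transform import Rotation as R
def ray(info,uv,z):
    f=192/np.tan(np.radians(info['fov_y']/2)); E=info['extrinsics']
    uv=np.atleast_2d(np.asarray(uv,float))
    d=np.c_[(uv[:,0]-info['cx'])/f,(uv[:,1]-info['cy'])/f,np.ones(len(uv))]@E[:3,:3].T
    return E[:3,3]+d*((z-E[2,3])/d[:,2])[:,None]
def masks(im):
    h=cv2.cvtColor(im,cv2.COLOR_RGB2HSV); H,S,V=cv2.split(h)
    return dict(wood=((H<14)&(S>120)&(V>45)).astype(np.uint8)*255, dark=(V<40).astype(np.uint8)*255,
                grey=((S<45)&(V>50)).astype(np.uint8)*255)
def shape(info,c,z):
    P=ray(info,c.reshape(-1,2)+0.0,z)[:,:2]
    (x,y),(w,h),a=cv2.minAreaRect((cv2.convexHull((P*1000).astype(np.float32))))
    if w<h: w,h,a=h,w,a+90
    return x/1000,y/1000,w,h,(a+90)%180-90   # m,m,mm,mm, deg of long axis
def go(x,y,z,yawdeg):
    """print shift (cm, tool axes) and turn for TCP at x,y,z straight down with tool y-line at yawdeg (mod 180)"""
    s=telemetry.observe(); r=R.from_rotvec(s['ee_rot']); M=r.as_matrix()
    best=None
    for k in (-180,0,180,360):
        ya=np.radians(yawdeg+k); ty=np.array([np.cos(ya),np.sin(ya),0]); tz=np.array([0,0,-1.])
        T=np.c_[np.cross(ty,tz),ty,tz]; rv=np.degrees(R.from_matrix(M.T@T).as_rotvec())
        if best is None or np.linalg.norm(rv)<np.linalg.norm(best): best=rv
    print('shift cm',np.round(M.T@(np.array([x,y,z])-s['position'])*100,2),'turn',np.round(best,1),'now',np.round(s['position'],4),'q7',round(s['joints'][6],2),'toolyaw',round(np.degrees(np.arctan2(M[1,1],M[0,1])),1),'t',s['clock'])
E
python3 - <<'E'
from h import *
im=vision.get_image('top');info=vision.camera_info('top');m=masks(im)
for n,z in(('wood',.014),('dark',.032),('grey',.064)):
    for c in cv2.findContours(m[n],cv2.RETR_EXTERNAL,cv2.CHAIN_APPROX_NONE)[0]:
        if cv2.contourArea(c)>25 and 120<c[:,0,1].mean()<270:
            print(n,np.round(c.reshape(-1,2).mean(0)),cv2.contourArea(c),np.round(shape(info,c,z),3))
go(.45,.35,.25,100)
go(.45,.1,.25,100)
E
```

```text
wood [275. 243.] 191.0 [4.0200e-01 7.0000e-03 7.5235e+01 2.3403e+01 5.6800e-01]
wood [325. 219.] 57.0 [  0.476  -0.139  38.773  38.184 -89.154]
wood [377. 218.] 25.5 [  0.483  -0.293  68.507  29.695 -38.056]
wood [328. 187.] 27.0 [ 0.57  -0.147 27.788 24.699 53.495]
wood [321. 190.] 39.0 [ 0.557 -0.129 63.49  23.821 50.827]
wood [154. 194.] 678.0 [  0.543   0.36   89.698  89.315 -76.438]
dark [156. 192.] 53.0 [  0.545   0.352  41.942  34.415 -31.501]
grey [152. 189.] 28.0 [  0.551   0.355  22.151  20.205 -61.745]
grey [246. 188.] 60.5 [  0.555   0.091  78.196  40.422 -62.238]
grey [232. 181.] 49.5 [  0.58    0.136  71.017  51.368 -73.951]
shift cm [-32.23 -15.44  -0.16] turn [ -0.1  -0.  -27.7] now [0.1899 0.5951 0.2482] q7 -0.08 toolyaw 72.3 t 0.15
shift cm [-39.83 -39.26  -0.13] turn [ -0.1  -0.  -27.7] now [0.1899 0.5951 0.2482] q7 -0.08 toolyaw 72.3 t 0.15
```

```bash
python3 - <<'E'
from h import *
i=vision.camera_info('wrist');s=telemetry.observe();M=R.from_rotvec(s['ee_rot']).as_matrix()
print(i['fov_y'],i['cx'],i['cy'],'cam in tool',M.T@(i['extrinsics'][:3,3]-s['position']));print(np.round(M.T@i['extrinsics'][:3,:3],3))
go(.545,.355,.23,72.3)
E
```

```text
62.9274841613941 256.0315924156933 194.37417998127376 cam in tool [ 0.0838055  -0.00021049 -0.13611812]
[[ 0.    -0.951 -0.309]
 [ 1.     0.     0.001]
 [-0.001 -0.309  0.951]]
shift cm [-41.13 -12.08   1.84] turn [-0.1  0.   0. ] now [0.1899 0.5951 0.2482] q7 -0.08 toolyaw 72.3 t 0.15
```

```bash
python3 -m creep '9.1 -6 -1.8 0 0 0 0;9.1 -12 -3.5 0 0 0 0;9.1 -18 -5.3 0 0 0 0;9.1 -24 -7 0 0 0 0;9.1 -29 -8.5 0 0 0 0' 20; python3 -m creep '7 -5 -1.5 .5 0 0 0;6 -9 -2.7 1 0 0 0;5 -12.1 -3.6 1.8 0 0 0;5 -12.1 -3.6 1.8 0 0 0;5 -12.1 -3.6 1.8 0 0 0'
python3 - <<'E'
from h import *
info=vision.camera_info('wrist');im=vision.get_image('wrist');cv2.imwrite('pics/w1.png',im[:,:,::-1]);m=masks(im)
for n,z in(('wood',.014),('dark',.032),('grey',.064)):
    for c in cv2.findContours(m[n],cv2.RETR_EXTERNAL,cv2.CHAIN_APPROX_NONE)[0]:
        if cv2.contourArea(c)>400:
            print(n,np.round(c.reshape(-1,2).mean(0)),cv2.contourArea(c),np.round(shape(info,c,z),4))
go(.545,.355,.06,72.3)
E
```

```text
clock: 0.78
position: [0.4425, 0.4243, 0.2486]
ee_rot: [0.485, 3.104, -0.001]
force: [0.8, 0.3, -0.4]
width: 0.994
gripper_force: 0.0
clock: 1.4
position: [0.544, 0.3559, 0.2305]
ee_rot: [-0.482, -3.103, -0.0]
force: [-0.6, 0.6, -0.4]
width: 0.551
gripper_force: 0.0
wood [260. 165.] 5924.0 [ 0.544   0.3598 91.5945 90.9864 12.9845]
dark [267. 322.] 43876.5 [7.235000e-01 2.986000e-01 7.116699e+02 2.248997e+02 7.230580e+01]
dark [257. 174.] 773.5 [ 0.5454  0.3574 45.1513 43.6307 65.6971]
shift cm [-0.19 -0.1  17.07] turn [ 0.  -0.1  0.1] now [0.5437 0.3564 0.2307] q7 0.66 toolyaw 72.4 t 1.45
```

View pics/w1.png

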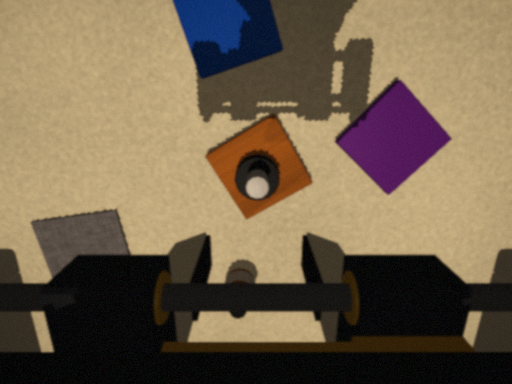

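The wrist view shows the square block at (259,166) with the round die on it: foot at (257,176), stem top at (257,187).

```bash
cat >> h.py <<'E'
def stem(info,im,near,rad=40,thr=95,save=None):
    """stem top: bright low-saturation blob near a pixel -> world centre at z"""
    h=cv2.cvtColor(im,cv2.COLOR_RGB2HSV); m=((h[...,2]>thr)&(h[...,1]<60)).astype(np.uint8)*255
    k=np.zeros_like(m);cv2.circle(k,tuple(int(a) for a in near),rad,255,-1); m&=k
    c=max(cv2.findContours(m,cv2.RETR_EXTERNAL,cv2.CHAIN_APPROX_NONE)[0],key=cv2.contourArea)
    return c
E
python3 - <<'E'
from h import *
im=cv2.imread('pics/w1.png')[:,:,::-1].copy();info=vision.camera_info('wrist')
print(cv2.cvtColor(im,cv2.COLOR_RGB2HSV)[150:212:3,257].tolist())
for thr in(90,120,150):
    c=stem(info,im,(257,185),30,thr);print(thr,cv2.boundingRect(c),np.round(shape(info,c,.064),4))
E
```

```text
[[13, 218, 117], [12, 205, 51], [13, 198, 9], [15, 57, 27], [60, 116, 11], [45, 204, 5], [30, 34, 15], [20, 47, 49], [22, 58, 48], [16, 60, 148], [18, 57, 184], [17, 54, 188], [17, 53, 194], [16, 58, 197], [17, 55, 198], [17, 53, 191], [16, 61, 118], [13, 211, 115], [13, 218, 125], [13, 216, 130], [13, 216, 144]]
90 (246, 176, 23, 22) [ 0.55    0.3556 22.2507 22.0499 72.3976]
120 (246, 177, 22, 21) [ 0.5503  0.3549 21.2319 21.0213 72.4022]
150 (247, 178, 21, 20) [ 0.551   0.3553 20.2068 19.9905 72.3976]
```

```bash
python3 - <<'E'
from h import *
go(.5503,.3555,.060,72.3)
print(ray(vision.camera_info('top'),[(226,160),(261,165),(254,201),(220,196)],.004).mean(0))
E
```

```text
shift cm [-0.68  0.11 17.07] turn [ 0.  -0.1  0.1] now [0.5437 0.3564 0.2307] q7 0.66 toolyaw 72.4 t 1.45
[0.58503538 0.11114239 0.004     ]
```

```bash
python3 -m creep '5 -.7 .1 5 0 0 0;5 -.7 .1 10 0 0 0;5 -.7 .1 14 0 0 0;5 -.7 .1 17 0 0 0;5 -.7 .1 17 0 0 0' 20; python3 -m creep '1 0 0 0 0 0 0;1 0 0 0 0 0 0;1 0 0 0 0 0 0;1 0 0 0 0 0 0;1 0 0 0 0 0 0' 20
python3 - <<'E'
from h import *
im=vision.get_image('wrist');cv2.imwrite('pics/w2.png',im[:,:,::-1])
go(.585,.111,.12,72.3)
E
```

```text
clock: 2.08
position: [0.5492, 0.3544, 0.0588]
ee_rot: [-0.479, -3.101, 0.004]
force: [-0.2, -0.1, -0.5]
width: 0.548
gripper_force: 0.0
clock: 2.7
position: [0.5522, 0.3545, 0.0619]
ee_rot: [0.483, 3.103, 0.002]
force: [-0.2, -0.1, 6.9]
width: 0.251
gripper_force: 20.0
shift cm [-10.53 -22.19  -5.83] turn [ 0.1  0.  -0. ] now [0.5522 0.3545 0.0619] q7 0.69 toolyaw 72.3 t 2.75
```

View pics/w2.png

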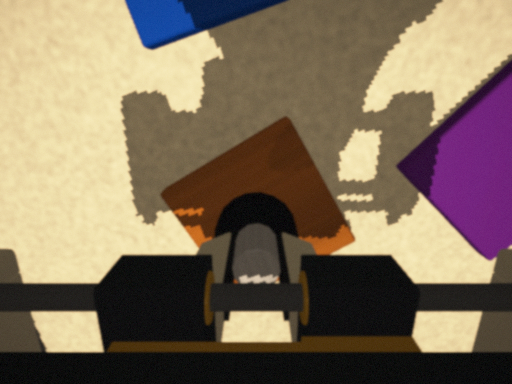

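The stem is between the fingers (23 mm opening). Next: lift, carry to the felt and take a look there.

```bash
python3 -m creep '1 0 0 -3 0 0 0;1 0 0 -6 0 0 0;1 -1 -2 -6 0 0 0;1 -3 -6 -6 0 0 0;1 -5 -10.5 -6 0 0 0'; python3 -m creep '1 -2.2 -5 0 0 0 0;1 -4.4 -9.5 0 0 0 0;1 -5.5 -11.7 0 0 0 0;1 -5.5 -11.7 0 0 0 0;1 -5.5 -11.7 0 0 0 0'
python3 - <<'E'
from h import *
im=vision.get_image('wrist');cv2.imwrite('pics/w3.png',im[:,:,::-1])
im=vision.get_image('side');cv2.imwrite('pics/s3.png',cv2.resize(im[140:270,180:340,::-1],None,fx=4,fy=4,interpolation=cv2.INTER_CUBIC))
go(.585,.111,.05,72.3)
E
```

```text
clock: 3.38
position: [0.5671, 0.2366, 0.1199]
ee_rot: [-0.483, -3.104, 0.002]
force: [0.5, -0.8, -0.4]
width: 0.256
gripper_force: 20.0
clock: 4.0
position: [0.5837, 0.1112, 0.1202]
ee_rot: [-0.483, -3.103, -0.0]
force: [0.1, 1.0, -0.7]
width: 0.255
gripper_force: 20.0
shift cm [-0.15 -0.07  7.04] turn [ 0.  -0.   0.1] now [0.5838 0.1121 0.1204] q7 1.06 toolyaw 72.4 t 4.1
```

View pics/w3.png

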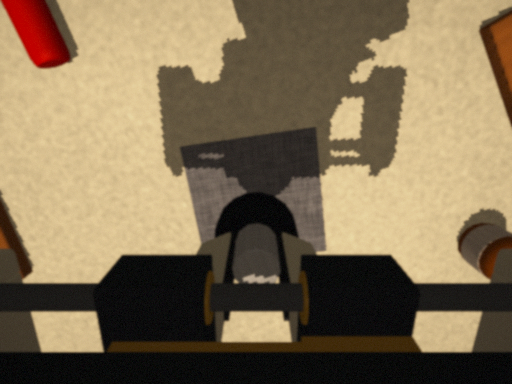

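View pics/s3.png

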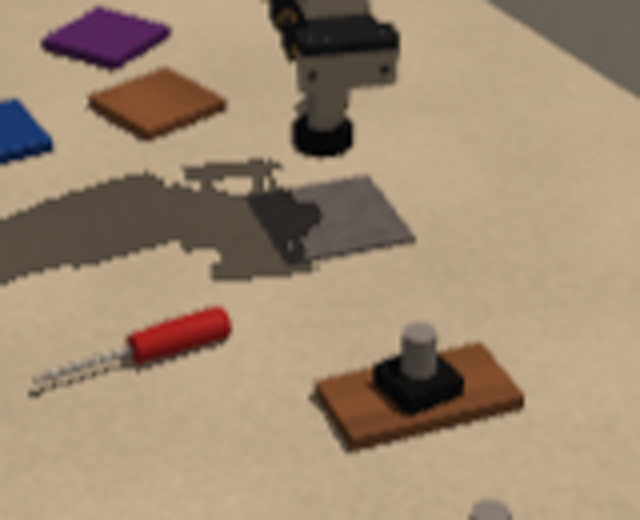

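The die hangs upright over the felt, which runs from (181,147) to (325,250) in the wrist view. Lowering it.

```bash
python3 -m creep '1 0 0 3 0 0 0;1 0 0 5.5 0 0 0;1 0 0 6.3 0 0 0;1 0 0 6.6 0 0 0;1 0 0 6.6 0 0 0'; python3 -m creep '1 0 0 .15 0 0 0;1 0 0 .3 0 0 0;1 0 0 .3 0 0 0'
```

```text
clock: 4.72
position: [0.5847, 0.111, 0.0553]
ee_rot: [0.483, 3.103, 0.001]
force: [0.9, 0.2, -0.5]
width: 0.253
gripper_force: 20.0
clock: 5.1
position: [0.5845, 0.1107, 0.052]
ee_rot: [0.483, 3.104, 0.0]
force: [-0.1, -0.0, 0.0]
width: 0.259
gripper_force: 20.0
```

```bash
python3 -m creep '1 0 0 .1 0 0 0;1 0 0 .1 0 0 0';python3 -m creep '1 0 0 .1 0 0 0;1 0 0 .1 0 0 0'
```

```text
clock: 5.35
position: [0.5845, 0.1107, 0.0519]
ee_rot: [0.483, 3.103, 0.001]
force: [-3.8, -0.8, 11.9]
width: 0.253
gripper_force: 20.0
clock: 5.6
position: [0.5845, 0.1106, 0.0517]
ee_rot: [0.484, 3.103, 0.001]
force: [-7.7, -0.9, 22.2]
width: 0.256
gripper_force: 20.0
```

```bash
python3 -m creep '1 0 0 -.15 0 0 0;5 0 0 -.15 0 0 0;5 0 0 -.15 0 0 0;5 0 0 -.15 0 0 0;5 0 0 -4 0 0 0'; python3 -m creep '5 0 0 -5 0 0 0;5 0 0 -10 0 0 0;5 0 0 -14 0 0 0;5 0 0 -14 0 0 0'
python3 - <<'E'
from h import *
x,y,_=ray(vision.camera_info('top'),(327,203),.064)[0];print(x,y)
go(x,y,.21,72.3)
im=vision.get_image('wrist');cv2.imwrite('pics/w4.png',im[:,:,::-1])
E
```

```text
clock: 6.22
position: [0.5822, 0.1102, 0.0875]
ee_rot: [-0.482, -3.099, 0.004]
force: [0.4, 0.7, 0.9]
width: 0.545
gripper_force: 0.0
clock: 6.72
position: [0.586, 0.111, 0.2331]
ee_rot: [0.483, 3.099, 0.004]
force: [-0.1, 0.3, 0.5]
width: 0.548
gripper_force: 0.0
0.5183918264917371 -0.13545883915651236
shift cm [ -1.04 -25.54   2.23] turn [ 0.2  0.3 -0. ] now [0.586  0.111  0.2331] q7 1.04 toolyaw 72.3 t 6.725
```

```bash
python3 -m creep '5 -.2 -5 0 0 0 0;5 -.4 -10 0 0 0 0;5 -.6 -15 0 0 0 0;5 -.8 -20 1 0 0 0;5 -1 -24 2 0 0 0'; python3 -m creep '5 0 -1.5 0 0 0 0;5 0 -1.5 0 0 0 0;5 0 -1.5 0 0 0 0;5 0 -1.5 0 0 0 0'
cat >> h.py <<'E'
def report(im,info,specs,amin=300):
    m=masks(im)
    for n,z in specs:
        for c in cv2.findContours(m[n],cv2.RETR_EXTERNAL,cv2.CHAIN_APPROX_NONE)[0]:
            if cv2.contourArea(c)>amin and c[:,0,1].mean()<260:
                print(n,np.round(c.reshape(-1,2).mean(0)),cv2.contourArea(c),np.round(shape(info,c,z),4))
E
python3 - <<'E'
from h import *
info=vision.camera_info('wrist');im=vision.get_image('wrist');cv2.imwrite('pics/w5.png',im[:,:,::-1]);np.save('w5.npy',info['extrinsics'])
report(im,info,(('wood',.014),('dark',.032)))
go(.5184,-.1355,.21,72.3)
E
```

```text
clock: 7.4
position: [0.5192, -0.123, 0.2081]
ee_rot: [-0.485, -3.102, 0.001]
force: [-0.2, -0.5, 0.0]
width: 0.544
gripper_force: 0.0
clock: 7.9
position: [0.5169, -0.1337, 0.2098]
ee_rot: [0.479, 3.105, 0.001]
force: [-0.4, 0.8, -1.1]
width: 0.545
gripper_force: 0.0
wood [ 80. 170.] 3411.0 [  0.4579  -0.3148  98.697   97.005  -76.195 ]
wood [255. 170.] 6869.5 [  0.5216  -0.1341 129.4605  69.1487  -7.4752]
wood [360.  28.] 1754.0 [4.12500e-01 4.20000e-03 5.88234e+01 2.81977e+01 3.66200e-01]
dark [252. 178.] 1120.0 [ 0.516  -0.1359 49.2784 45.5977  2.7016]
dark [ 78. 174.] 1672.5 [  0.4582  -0.3084  67.9931  39.2768 -31.9073]
dark [488. 162.] 1422.5 [  0.5723   0.0954  53.059   47.3437 -16.7081]
shift cm [-0.2  -0.1  -0.02] turn [0.  0.  0.1] now [ 0.5168 -0.134   0.2098] q7 1.5 toolyaw 72.4 t 7.95
```

View pics/w5.png

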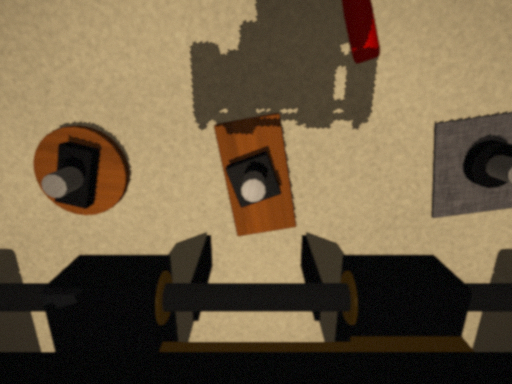

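The wrist view shows the oblong block at (255,173) with the square die turned on it at (253,180), the round block at (80,170) with the oblong die, and the round die standing on the felt at (490,163).

```bash
python3 - <<'E'
from h import *
im=cv2.imread('pics/w5.png')[:,:,::-1].copy();info=vision.camera_info('wrist');info['extrinsics']=np.load('w5.npy')
for near,q in(((252,178),60),((78,174),60)):
    k=np.zeros(im.shape[:2],np.uint8);cv2.circle(k,near,45,255,-1)
    m=((im.max(2)<45)*255).astype(np.uint8)&k
    c=max(cv2.findContours(m,cv2.RETR_EXTERNAL,cv2.CHAIN_APPROX_NONE)[0],key=cv2.contourArea)
    a=cv2.approxPolyDP(cv2.convexHull(c),3,True)[:,0]
    P=ray(info,a,.032)
    for i in range(len(a)):
        d=P[(i+1)%len(a)]-P[i];print(a[i],np.round(P[i,:2],4),'len',round(np.linalg.norm(d)*1000,1),'ang',round(np.degrees(np.arctan2(d[1],d[0])),1))
    c=stem(info,im,{252:(253,189),78:(60,184)}[near[0]],20,90);print('stem',cv2.boundingRect(c),np.round(shape(info,c,.064),4))
go(.52,-.137,.0615,72.3)
E
```

```text
[263 149] [ 0.4908 -0.1179] len 28.3 ang 11.1
[276 173] [ 0.5185 -0.1124] len 20.8 ang -7.7
[279 192] [ 0.5391 -0.1152] len 41.6 ang -87.2
[242 205] [ 0.5412 -0.1568] len 44.9 ang -178.3
[227 166] [ 0.4963 -0.1581] len 40.6 ang 97.9
stem (241, 179, 25, 23) [ 0.5195 -0.1374 22.6297 21.6642 72.4449]
[ 60 144] [ 0.4248 -0.3098] len 14.8 ang 84.1
[ 74 141] [ 0.4264 -0.295 ] len 24.8 ang 56.1
[ 99 148] [ 0.4402 -0.2744] len 58.3 ang -32.5
[ 93 201] [ 0.4893 -0.3057] len 10.9 ang -69.1
[ 86 207] [ 0.4932 -0.3159] len 31.4 ang -122.1
[ 56 200] [ 0.4765 -0.3425] len 61.2 ang 147.7
stem (44, 175, 23, 22) [ 0.4594 -0.3118 19.7122 19.479  37.8846]
shift cm [-0.4  -0.2  14.83] turn [0.  0.  0.1] now [ 0.5168 -0.134   0.2098] q7 1.5 toolyaw 72.4 t 7.95
```

```bash
python3 -m creep '5 -.2 -.1 4 0 0 0;5 -.4 -.2 8 0 0 0;5 -.4 -.2 8.8 0 0 0;5 -.4 -.2 8.8 0 0 0;5 -.4 -.2 8.8 0 0 0'
python3 - <<'E'
from h import *
info=vision.camera_info('wrist');im=vision.get_image('wrist');np.save('w6.npy',info['extrinsics'])
cv2.imwrite('pics/w6.png',im[:,:,::-1]);cv2.imwrite('pics/w6c.png',cv2.resize(im[90:250,150:350,::-1],None,fx=4,fy=4,interpolation=cv2.INTER_CUBIC))
go(.52,-.137,.0615,72.3)
E
```

```text
clock: 8.57
position: [0.5205, -0.1385, 0.1232]
ee_rot: [0.483, 3.102, 0.0]
force: [-0.2, -1.0, 0.6]
width: 0.541
gripper_force: 0.0
shift cm [0.11 0.12 6.17] turn [0.  0.1 0. ] now [ 0.5205 -0.1385  0.1232] q7 1.54 toolyaw 72.3 t 8.625
```

View pics/w6c.png

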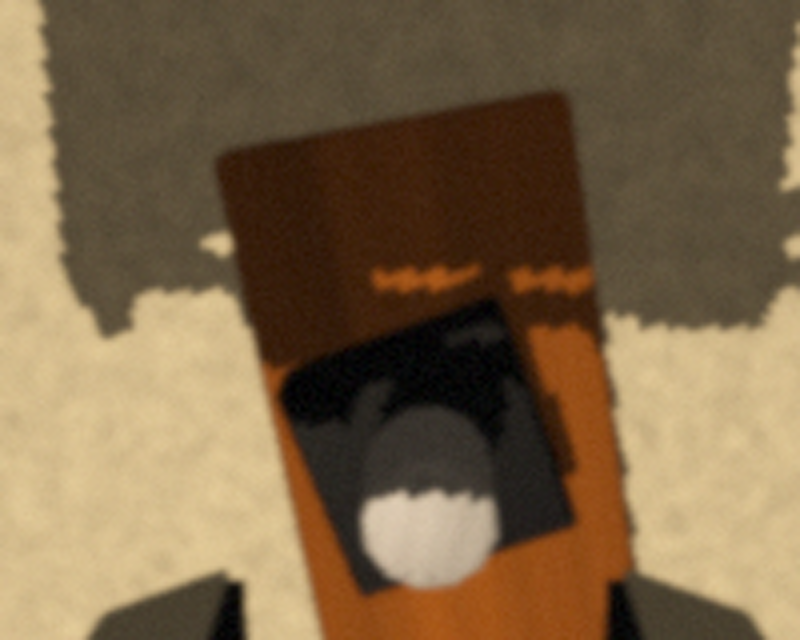

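The crop shows the foot's far edge from (362,592) to (573,522), its near edge from (283,385) to (497,300), and the stem top at (430,537).

```bash
python3 - <<'E'
from h import *
info=vision.camera_info('wrist');info['extrinsics']=np.load('w6.npy')
p=lambda u,v,z: ray(info,(150+u/4-.4,90+v/4-.4),z)[0,:2]
A,B=p(362,592,.032),p(573,522,.032);C,D=p(283,385,.014),p(497,300,.014)
for a,b in((A,B),(C,D),(C,A),(D,B)): d=b-a;print(np.round(d*1000,1),round(np.hypot(*d)*1000,1),np.degrees(np.arctan2(d[1],d[0])))
print('centre',(A+B+C+D)/4,'stem',p(430,537,.064))
E
```

```text
[-1.8 44.2] 44.2 92.28743699556105
[-3.7 46.6] 46.8 94.53617160393917
[40.9  4.1] 41.1 5.770481784109155
[42.8  1.7] 42.9 2.2543989226829835
centre [ 0.52019168 -0.13796984] stem [ 0.52145874 -0.13800325]
```

```bash
python3 -m creep '5 0 0 3 0 0 0;5 0 0 5.5 0 0 0;5 0 0 6.2 0 0 0;5 0 0 6.2 0 0 0;1 0 0 6.2 0 0 0' 20; python3 -m creep '1 0 0 0 0 0 0;1 0 0 0 0 0 0;1 0 0 0 0 0 0;1 0 0 0 0 0 0';python3 -m creep '1 0 0 -3 0 0 0;1 0 0 -6 0 0 0;1 0 0 -8 0 0 0;1 0 0 -8 0 0 0'
python3 - <<'E'
from h import *
go(.544,.3598,.13,82)
E
```

```text
clock: 9.25
position: [0.5202, -0.1387, 0.0608]
ee_rot: [0.483, 3.102, 0.0]
force: [0.4, -0.5, -0.5]
width: 0.478
gripper_force: 0.0
clock: 9.75
position: [0.5197, -0.1384, 0.0601]
ee_rot: [0.483, 3.104, 0.0]
force: [-0.4, 0.6, 6.3]
width: 0.26
gripper_force: 20.0
clock: 10.25
position: [0.5203, -0.1386, 0.1409]
ee_rot: [0.483, 3.102, 0.0]
force: [0.1, 0.4, -1.3]
width: 0.256
gripper_force: 20.0
shift cm [12.9  48.21  1.08] turn [ 0.   0.2 -9.7] now [ 0.5203 -0.1386  0.1409] q7 1.53 toolyaw 72.3 t 10.25
```

```bash
python3 -m creep '1 1.4 5.4 0 0 0 -2;1 2.8 10.7 0 0 0 -4;1 4.3 16 0 0 0 -6;1 5.7 21.3 0 0 0 -8;1 7.1 26.6 0 0 0 -9.7'; python3 - <<'E'
from h import *
go(.544,.3598,.14,82)
E
```

```text
clock: 10.88
position: [0.532, 0.1381, 0.1385]
ee_rot: [-0.217, -3.133, 0.001]
force: [1.3, 0.1, -0.7]
width: 0.256
gripper_force: 20.0
shift cm [ 1.87 22.12 -0.16] turn [-0.  -0.1  0.1] now [0.532  0.1381 0.1385] q7 1.14 toolyaw 82.1 t 10.875
```

```bash
python3 -m creep '1 .5 5.5 0 0 0 0;1 .9 11 0 0 0 0;1 1.4 16.5 0 0 0 0;1 1.8 21.5 0 0 0 0;1 1.9 22 0 0 0 0'; python3 -m creep '1 0 0 0 0 0 0;1 0 0 0 0 0 0'; python3 - <<'E'
from h import *
info=vision.camera_info('wrist');im=vision.get_image('wrist');np.save('w7.npy',info['extrinsics']);cv2.imwrite('pics/w7.png',im[:,:,::-1])
go(.544,.3598,.063,82)
E
```

```text
clock: 11.5
position: [0.5424, 0.3621, 0.1378]
ee_rot: [-0.209, -3.132, -0.002]
force: [0.5, -0.5, -1.2]
width: 0.252
gripper_force: 20.0
clock: 11.75
position: [0.5448, 0.355, 0.1392]
ee_rot: [-0.222, -3.133, 0.002]
force: [0.1, -0.6, -0.6]
width: 0.257
gripper_force: 20.0
shift cm [0.16 0.47 7.64] turn [-0.1 -0.  -0.1] now [0.5449 0.355  0.1394] q7 0.83 toolyaw 81.9 t 11.8
```

View pics/w7.png

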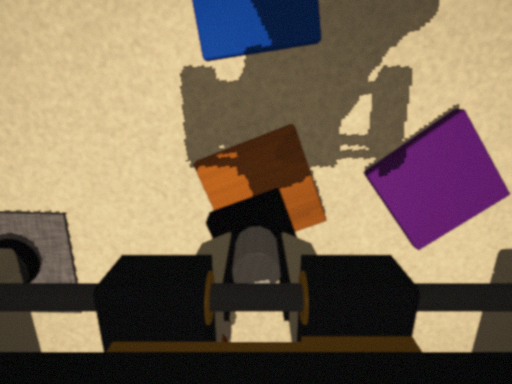

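The die edge (207,216)–(277,190) runs parallel to the block edge (194,163)–(293,125). Lowering.

```bash
python3 -m creep '1 .1 .5 3 0 0 0;1 .15 .5 6 0 0 0;1 .15 .5 7 0 0 0;1 .15 .5 7.4 0 0 0;1 .15 .5 7.4 0 0 0'; python3 -m creep '1 0 0 0 0 0 0;1 0 0 .1 0 0 0;1 0 0 .1 0 0 0';python3 -m creep '1 0 0 .1 0 0 0;1 0 0 .1 0 0 0'
```

```text
clock: 12.42
position: [0.5443, 0.3621, 0.0665]
ee_rot: [0.22, 3.133, 0.001]
force: [-0.3, 0.4, -0.5]
width: 0.253
gripper_force: 20.0
clock: 12.8
position: [0.5438, 0.3623, 0.065]
ee_rot: [0.219, 3.134, 0.001]
force: [-0.6, -0.2, -0.7]
width: 0.256
gripper_force: 20.0
clock: 13.05
position: [0.5436, 0.3622, 0.0637]
ee_rot: [-0.219, -3.134, 0.0]
force: [0.0, -0.1, -1.0]
width: 0.26
gripper_force: 20.0
```

```bash
python3 -m creep '1 0 -.24 0 0 0 0;1 0 -.24 .1 0 0 0;1 0 -.24 .1 0 0 0;1 0 -.24 .1 0 0 0';python3 -m creep '1 0 0 .1 0 0 0;1 0 0 .1 0 0 0';python3 -m creep '1 0 0 .1 0 0 0;1 0 0 .1 0 0 0'
```

```text
clock: 13.55
position: [0.5434, 0.3599, 0.0627]
ee_rot: [-0.219, -3.134, -0.0]
force: [0.0, -0.4, 0.1]
width: 0.255
gripper_force: 20.0
clock: 13.8
position: [0.5433, 0.3598, 0.0617]
ee_rot: [-0.219, -3.134, 0.0]
force: [-0.3, -0.4, 0.9]
width: 0.259
gripper_force: 20.0
clock: 14.05
position: [0.5433, 0.3598, 0.0606]
ee_rot: [-0.219, -3.134, 0.0]
force: [0.1, 0.3, 0.4]
width: 0.256
gripper_force: 20.0
```

```bash
python3 -m creep '1 0 0 .1 0 0 0;1 0 0 .1 0 0 0';python3 -m creep '1 0 0 0 0 0 0;5 0 0 0 0 0 0;5 0 0 0 0 0 0;5 0 0 0 0 0 0;5 0 0 -3 0 0 0'; python3 -m creep '5 0 0 -5 0 0 0;5 0 0 -10 0 0 0;5 0 0 -12 0 0 0;5 0 0 -12 0 0 0;5 0 0 -12 0 0 0'
python3 - <<'E'
from h import *
info=vision.camera_info('wrist');im=vision.get_image('wrist');np.save('w8.npy',info['extrinsics']);cv2.imwrite('pics/w8.png',im[:,:,::-1])
cv2.imwrite('pics/w8c.png',cv2.resize(im[90:250,150:350,::-1],None,fx=4,fy=4,interpolation=cv2.INTER_CUBIC))
report(im,info,(('wood',.014),('dark',.032)))
go(.4585,-.312,.21,82)
E
```

```text
clock: 14.3
position: [0.5434, 0.3599, 0.0602]
ee_rot: [0.219, 3.134, 0.0]
force: [-0.8, -1.7, 5.2]
width: 0.256
gripper_force: 20.0
clock: 14.92
position: [0.5419, 0.3588, 0.0878]
ee_rot: [-0.219, -3.13, 0.005]
force: [0.3, 0.1, 0.8]
width: 0.542
gripper_force: 0.0
clock: 15.55
position: [0.5428, 0.3595, 0.2084]
ee_rot: [-0.219, -3.133, 0.002]
force: [-0.1, 0.1, -0.5]
width: 0.545
gripper_force: 0.0
wood [257. 172.] 6589.0 [ 0.544   0.3596 91.5916 90.9662 13.1681]
dark [ 51. 234.] 1237.0 [  0.5743   0.1292  56.8455  46.3955 -63.7092]
dark [255. 175.] 1010.0 [ 0.5403  0.3605 46.6455 44.4296 12.3055]
shift cm [ -1.   -67.65  -0.07] turn [-0.1 -0.1  0. ] now [0.5427 0.3594 0.2081] q7 0.82 toolyaw 82.0 t 15.6
```

View pics/w8c.png

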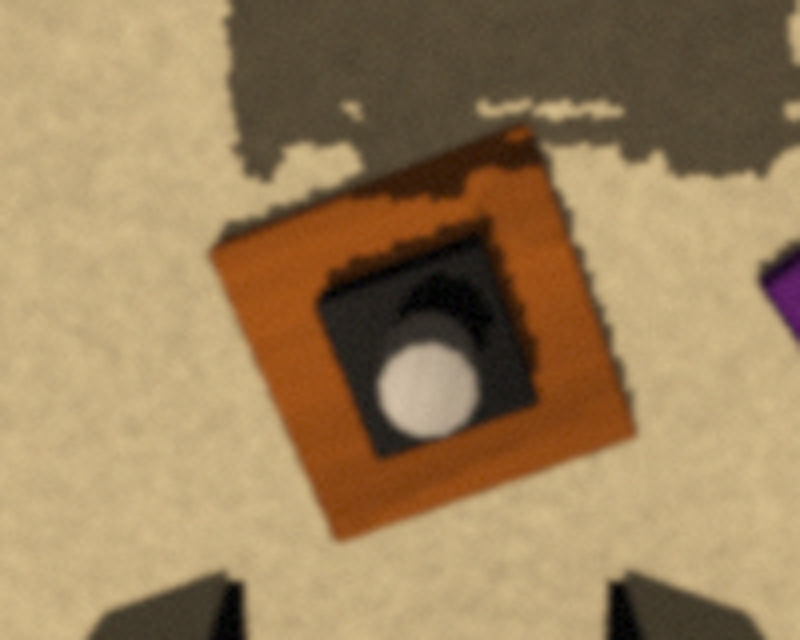

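The square die sits centred and square on its block: foot edge (382,457)–(537,402) is parallel to block edge (338,540)–(636,435). On to the oblong die.

```bash
python3 -m creep '5 -.1 -6 0 0 0 0;5 -.2 -12 0 0 0 0;5 -.3 -18 0 0 0 0;5 -.4 -24 0 0 0 0;5 -.5 -30 0 0 0 0'; python3 -m creep '5 -.1 -6 0 0 0 0;5 -.2 -12 0 0 0 0;5 -.3 -18 0 0 0 0;5 -.4 -24 0 0 0 0;5 -.5 -30 0 0 0 0';python3 -m creep '5 0 -5 0 0 0 0;5 0 -7.6 0 0 0 0;5 0 -7.6 0 0 0 0;5 0 -7.6 0 0 0 0;5 0 -7.6 0 0 0 0'
python3 - <<'E'
from h import *
i8=vision.camera_info('wrist');i8['extrinsics']=np.load('w8.npy');im=cv2.imread('pics/w8.png')[:,:,::-1].copy()
print('sq stem',np.round(shape(i8,stem(i8,im,(257,187),25,90),.064),4))
info=vision.camera_info('wrist');im=vision.get_image('wrist');np.save('w9.npy',info['extrinsics']);cv2.imwrite('pics/w9.png',im[:,:,::-1])
cv2.imwrite('pics/w9c.png',cv2.resize(im[90:250,150:350,::-1],None,fx=4,fy=4,interpolation=cv2.INTER_CUBIC))
report(im,info,(('wood',.014),('dark',.032)))
print('stem',np.round(shape(info,stem(info,im,(257,187),35,90),.064),4))
go(.4585,-.312,.21,82)
E
```

```text
clock: 16.23
position: [0.5055, 0.06, 0.2086]
ee_rot: [-0.219, -3.132, 0.001]
force: [1.2, -0.2, 0.0]
width: 0.549
gripper_force: 0.0
clock: 16.85
position: [0.4688, -0.2373, 0.2086]
ee_rot: [-0.219, -3.132, -0.001]
force: [1.7, 0.7, 0.9]
width: 0.544
gripper_force: 0.0
clock: 17.48
position: [0.4596, -0.3095, 0.2093]
ee_rot: [-0.216, -3.134, -0.001]
force: [0.0, -0.3, -0.5]
width: 0.546
gripper_force: 0.0
sq stem [ 0.5424  0.3593 22.393  22.3744 -7.2931]
wood [415. 200.] 6564.5 [  0.5203  -0.1368 128.7407  72.5302  -7.8316]
wood [249. 169.] 6086.0 [  0.4573  -0.316   97.8056  96.6072 -10.7244]
dark [250. 176.] 1066.5 [  0.4564  -0.3131  65.0841  31.9241 -31.7888]
stem [ 0.4584 -0.3148 22.1396 22.0917 61.4835]
shift cm [ 0.08 -0.25 -0.05] turn [ 0.  -0.   0.1] now [ 0.4596 -0.3096  0.2095] q7 2.07 toolyaw 82.1 t 17.525
```

View pics/w9c.png

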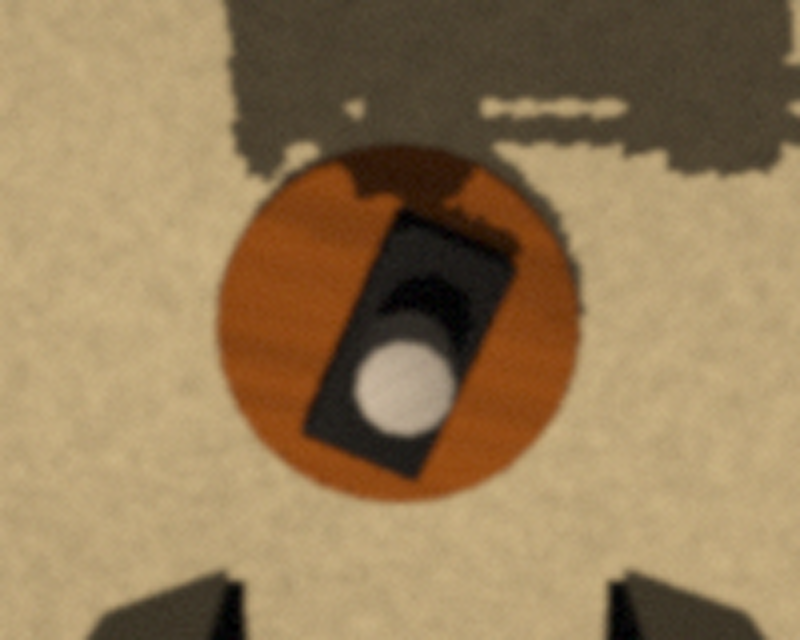

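The oblong die is on the round block at about −31.8°, with its stem top at crop (405,388). Grasping it.

```bash
python3 -m creep '5 .05 -.5 5 0 0 0;5 .05 -.5 10 0 0 0;5 .05 -.5 13.5 0 0 0;5 .05 -.5 14.8 0 0 0;5 .05 -.5 14.8 0 0 0'; python3 -m creep '5 0 0 0 0 0 0;1 0 0 0 0 0 0;1 0 0 0 0 0 0;1 0 0 0 0 0 0;1 0 0 0 0 0 0';python3 -m creep '1 0 0 -3 0 0 0;1 0 0 -6 0 0 0;1 0 0 -8 0 0 0;1 0 0 -8 0 0 0;1 0 0 -8 0 0 0'
python3 - <<'E'
from h import *
go(.5212,-.1345,.14,106.3)
E
```

```text
clock: 18.15
position: [0.4581, -0.3155, 0.0617]
ee_rot: [-0.218, -3.133, -0.001]
force: [0.1, 0.5, 1.0]
width: 0.542
gripper_force: 0.0
clock: 18.77
position: [0.4582, -0.3158, 0.062]
ee_rot: [0.219, 3.134, 0.0]
force: [-0.3, 1.1, 4.6]
width: 0.259
gripper_force: 20.0
clock: 19.4
position: [0.4575, -0.3155, 0.1408]
ee_rot: [-0.219, -3.133, -0.001]
force: [-0.4, 0.3, -0.6]
width: 0.257
gripper_force: 20.0
shift cm [-3.79 18.81  0.08] turn [  0.   -0.1 -24.3] now [ 0.4575 -0.3155  0.1408] q7 2.11 toolyaw 82.0 t 19.4
```

```bash
python3 -m creep '1 -.9 4.5 0 0 0 -6;1 -1.8 9 0 0 0 -12;1 -2.7 13.5 0 0 0 -18;1 -3.5 17 0 0 0 -24.3;1 -3.8 18.8 0 0 0 -24.3'; python3 -m creep '1 0 0 0 0 0 0;1 0 0 0 0 0 0;1 0 0 0 0 0 0';python3 - <<'E'
from h import *
i9=vision.camera_info('wrist');info=vision.camera_info('wrist');im=vision.get_image('wrist');np.save('w10.npy',info['extrinsics']);cv2.imwrite('pics/w10.png',im[:,:,::-1])
report(im,info,(('wood',.014),))
t=vision.camera_info('top');ti=vision.get_image('top');report(ti,t,(('wood',.014),),150)
go(.5212,-.1345,.065,106.3)
E
```

```text
clock: 20.02
position: [0.5218, -0.1328, 0.1406]
ee_rot: [0.448, -3.108, -0.002]
force: [0.1, -1.6, -1.0]
width: 0.259
gripper_force: 20.0
clock: 20.4
position: [0.5212, -0.1367, 0.1417]
ee_rot: [0.44, -3.11, 0.001]
force: [-0.0, -0.3, -1.6]
width: 0.256
gripper_force: 20.0
wood [258. 173.] 6522.5 [  0.5216  -0.1345 128.8061  69.2723  -7.1847]
wood [465. 102.] 3492.5 [4.02400e-01 3.80000e-03 7.79127e+01 3.10940e+01 3.32000e-01]
wood [64. 56.] 12685.0 [  0.4625  -0.3115 100.3764  87.04   -73.8502]
wood [275. 243.] 181.5 [4.02400e-01 6.50000e-03 7.52143e+01 2.34079e+01 5.68000e-01]
wood [155. 194.] 286.5 [  0.5423   0.36    89.169   88.3355 -76.1633]
shift cm [-0.02  0.16  7.67] turn [-0.  -0.  -0.1] now [ 0.5215 -0.1361  0.1417] q7 2.1 toolyaw 106.2 t 20.5
```

View pics/w10.png

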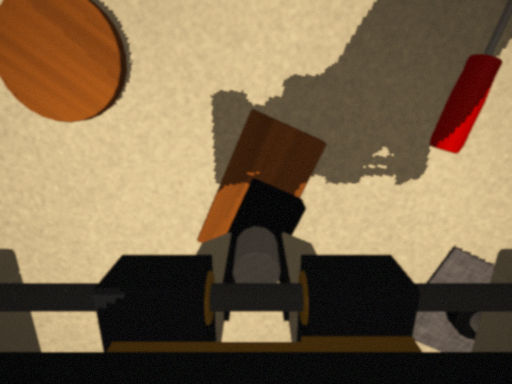

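The die edge (253,180)–(305,207) is parallel to the oblong block's end (254,110)–(325,145). Lowering, with a settle check.

```bash
python3 -m creep '1 0 .1 3 0 0 0;1 0 .1 6 0 0 0;1 0 .1 7.4 0 0 0;1 0 .1 7.4 0 0 0;1 0 .1 7.4 0 0 0'; python3 -m creep '1 0 0 0 0 0 0;1 0 0 0 0 0 0;1 0 0 0 0 0 0';python3 - <<'E'
from h import *
go(.5215,-.1343,.062,106.3)
E
```

```text
clock: 21.12
position: [0.5222, -0.1344, 0.0686]
ee_rot: [-0.445, 3.109, -0.001]
force: [0.2, -1.1, -1.2]
width: 0.254
gripper_force: 20.0
clock: 21.5
position: [0.5217, -0.134, 0.068]
ee_rot: [-0.445, 3.109, -0.0]
force: [-0.0, -0.8, -1.7]
width: 0.257
gripper_force: 20.0
shift cm [ 0.03 -0.02  0.6 ] turn [-0.  0.  0.] now [ 0.5217 -0.134   0.068 ] q7 2.13 toolyaw 106.3 t 21.5
```

```bash
python3 -m creep '1 0 0 .2 0 0 0;1 0 0 .4 0 0 0;1 0 0 .4 0 0 0;1 0 0 .4 0 0 0';python3 -m creep '1 0 0 .1 0 0 0;1 0 0 .1 0 0 0';python3 -m creep '1 0 0 .1 0 0 0;1 0 0 .1 0 0 0'
```

```text
clock: 22.0
position: [0.5215, -0.134, 0.0637]
ee_rot: [0.445, -3.11, -0.0]
force: [-0.3, 0.3, -2.0]
width: 0.255
gripper_force: 20.0
clock: 22.25
position: [0.5215, -0.134, 0.0627]
ee_rot: [0.445, -3.11, -0.0]
force: [-1.2, 0.2, -1.3]
width: 0.253
gripper_force: 20.0
clock: 22.5
position: [0.5216, -0.134, 0.062]
ee_rot: [-0.445, 3.11, 0.0]
force: [-0.6, 0.6, 4.1]
width: 0.254
gripper_force: 20.0
```

```bash
python3 -m creep '5 0 0 0 0 0 0;5 0 0 0 0 0 0;5 0 0 0 0 0 0;5 0 0 -3 0 0 0;5 0 0 -6 0 0 0'; python3 -m creep '5 0 0 -5 0 0 0;5 0 0 -8.5 0 0 0;5 0 0 -8.5 0 0 0;5 0 0 -8.5 0 0 0'
python3 - <<'E'
from h import *
info=vision.camera_info('wrist');im=vision.get_image('wrist');np.save('w11.npy',info['extrinsics']);cv2.imwrite('pics/w11.png',im[:,:,::-1])
cv2.imwrite('pics/w11c.png',cv2.resize(im[90:250,150:350,::-1],None,fx=4,fy=4,interpolation=cv2.INTER_CUBIC))
report(im,info,(('wood',.014),('dark',.032)))
print('stem',np.round(shape(info,stem(info,im,(257,187),35,90),.064),4))
go(.5845,.111,.21,72.3)
E
```

```text
clock: 23.12
position: [0.5212, -0.134, 0.1221]
ee_rot: [0.445, -3.109, -0.0]
force: [0.0, -0.7, 0.1]
width: 0.542
gripper_force: 0.0
clock: 23.62
position: [0.5211, -0.1339, 0.2061]
ee_rot: [0.446, -3.109, -0.001]
force: [0.9, -0.2, -1.0]
width: 0.547
gripper_force: 0.0
wood [258. 160.] 6906.5 [  0.5216  -0.1346 128.9321  69.8524  -7.8087]
wood [421. 101.] 2149.0 [4.02900e-01 3.80000e-03 7.77857e+01 2.96984e+01 1.23360e+00]
wood [97. 60.] 8744.0 [  0.458   -0.3148 100.046   97.7092 -79.4637]
dark [254. 177.] 1170.5 [ 0.5194 -0.1354 64.7084 35.1786 -8.6727]
stem [  0.5235  -0.135   20.9946  18.0999 -88.2063]
shift cm [-12.99  21.71  -0.44] turn [ 0.  -0.1 34. ] now [ 0.5208 -0.1339  0.2056] q7 2.09 toolyaw 106.3 t 23.675
```

View pics/w11c.png

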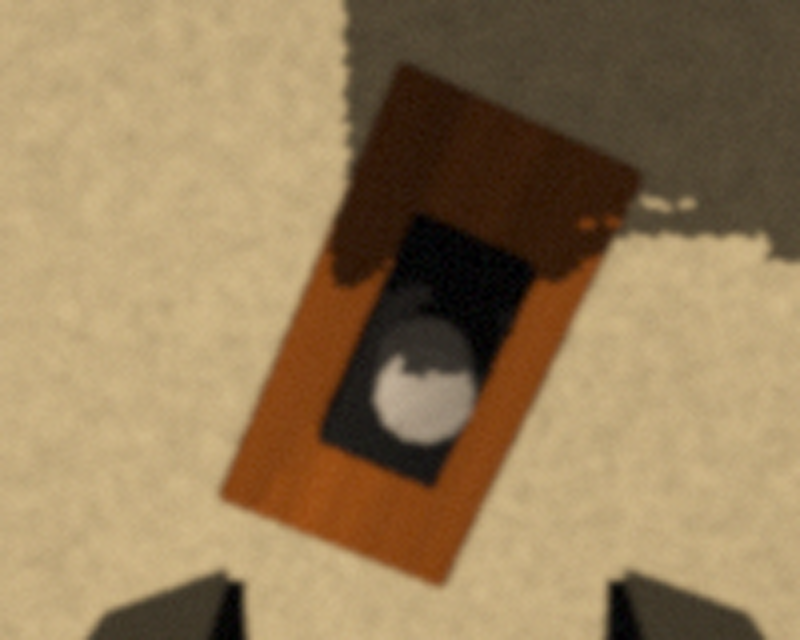

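The oblong die is centred and within about 1° of lengthwise (block 220,495–440,585; foot 320,438–433,487). Now the round die on the felt.

```bash
python3 -m creep '5 -2.6 4.4 0 0 0 7;5 -5.2 8.8 0 0 0 14;5 -7.8 13.2 0 0 0 21;5 -10.5 17.5 0 0 0 28;5 -13 21.7 0 0 0 34';python3 -m creep '5 0 0 0 0 0 0;5 0 0 0 0 0 0;5 0 0 0 0 0 0;5 0 0 0 0 0 0'
python3 - <<'E'
from h import *
info=vision.camera_info('wrist');im=vision.get_image('wrist');cv2.imwrite('pics/w12.png',im[:,:,::-1])
report(im,info,(('dark',.022),))
x=shape(info,stem(info,im,(257,187),40,90),.054);print('stem',np.round(x,4))
go(x[0],x[1],.0515,72.3)
E
```

```text
clock: 24.3
position: [0.585, 0.1123, 0.2051]
ee_rot: [-0.488, -3.101, 0.002]
force: [0.7, -0.6, 0.4]
width: 0.546
gripper_force: 0.0
clock: 24.8
position: [0.5853, 0.1094, 0.2067]
ee_rot: [-0.486, -3.104, 0.0]
force: [0.1, 0.2, -0.6]
width: 0.544
gripper_force: 0.0
dark [459. 225.] 391.5 [ 0.7074  0.3073 32.5722 20.2474 43.0916]
dark [ 22. 189.] 1873.5 [ 0.5219 -0.1339 68.2915 46.8229 -9.2921]
dark [257. 169.] 1061.0 [  0.578    0.113   51.3087  46.4685 -18.9571]
dark [492.  55.] 2054.5 [ 0.5432  0.3574 51.1782 47.0522 12.3476]
stem [  0.5833   0.1114  22.1572  21.6354 -29.2303]
shift cm [ 0.25  0.11 15.53] turn [-0.   0.  -0.1] now [0.5853 0.1096 0.2068] q7 1.1 toolyaw 72.2 t 24.85
```

```bash
python3 -m creep '5 .2 .1 5 0 0 0;5 .2 .1 10 0 0 0;5 .2 .1 14 0 0 0;5 .2 .1 15.5 0 0 0;5 .2 .1 15.5 0 0 0'; python3 -m creep '5 0 0 0 0 0 0;1 0 0 0 0 0 0;1 0 0 0 0 0 0;1 0 0 0 0 0 0;1 0 0 0 0 0 0';python3 -m creep '1 0 0 -4 0 0 0;1 0 0 -8 0 0 0;1 0 0 -11 0 0 0;1 0 0 -11 0 0 0;1 0 0 -11 0 0 0'
python3 - <<'E'
from h import *
go(.4578,-.3155,.16,72.3)
E
```

```text
clock: 25.48
position: [0.5837, 0.1119, 0.0516]
ee_rot: [-0.484, -3.103, 0.001]
force: [0.2, 0.5, 1.1]
width: 0.546
gripper_force: 0.0
clock: 26.1
position: [0.584, 0.1123, 0.0521]
ee_rot: [0.483, 3.104, 0.0]
force: [-1.7, -0.5, 4.2]
width: 0.254
gripper_force: 20.0
clock: 26.72
position: [0.5832, 0.1123, 0.161]
ee_rot: [-0.483, -3.103, 0.001]
force: [0.3, 0.4, -1.9]
width: 0.254
gripper_force: 20.0
shift cm [ -1.05 -44.57   0.12] turn [-0.  -0.1  0. ] now [0.5832 0.1123 0.161 ] q7 1.11 toolyaw 72.3 t 26.725
```

```bash
python3 -m creep '1 -.1 -5.5 0 0 0 0;1 -.2 -11 0 0 0 0;1 -.3 -16.5 0 0 0 0;1 -.5 -22 0 0 0 0;1 -.6 -27.5 0 0 0 0'; python3 -m creep '1 -.1 -5.5 0 0 0 0;1 -.3 -11 0 0 0 0;1 -.4 -15 0 0 0 0;1 -.4 -17.1 0 0 0 0;1 -.4 -17.1 0 0 0 0';python3 -m creep '1 0 0 0 0 0 0;1 0 0 0 0 0 0;1 0 0 0 0 0 0'; python3 - <<'E'
from h import *
go(.4578,-.3155,.066,72.3)
E
```

```text
clock: 27.35
position: [0.5045, -0.1529, 0.1604]
ee_rot: [-0.483, -3.102, 0.0]
force: [0.2, 0.3, -0.5]
width: 0.259
gripper_force: 20.0
clock: 27.98
position: [0.4561, -0.317, 0.1604]
ee_rot: [-0.488, -3.101, 0.0]
force: [-0.5, 0.0, -0.7]
width: 0.258
gripper_force: 20.0
clock: 28.35
position: [0.4582, -0.3146, 0.1616]
ee_rot: [-0.481, -3.105, -0.001]
force: [0.5, -0.4, -0.6]
width: 0.255
gripper_force: 20.0
shift cm [ 0.01 -0.1   9.56] turn [ 0.  -0.   0.1] now [ 0.4582 -0.3146  0.1616] q7 1.94 toolyaw 72.4 t 28.35
```

```bash
python3 -m creep '1 0 -.1 4 0 0 0;1 0 -.1 7.5 0 0 0;1 0 -.1 9.2 0 0 0;1 0 -.1 9.4 0 0 0;1 0 -.1 9.4 0 0 0'; python3 -m creep '1 0 0 0 0 0 0;1 0 0 0 0 0 0;1 0 0 .2 0 0 0;1 0 0 .2 0 0 0'; python3 - <<'E'
from h import *
go(.4578,-.3155,.062,72.3)
E
```

```text
clock: 28.98
position: [0.4581, -0.317, 0.0686]
ee_rot: [0.483, 3.103, -0.001]
force: [-0.3, 0.2, -0.7]
width: 0.256
gripper_force: 20.0
clock: 29.48
position: [0.4574, -0.3165, 0.0657]
ee_rot: [-0.483, -3.104, -0.0]
force: [0.6, 0.2, -1.3]
width: 0.255
gripper_force: 20.0
shift cm [-0.01  0.11  0.37] turn [ 0. -0.  0.] now [ 0.4574 -0.3165  0.0657] q7 1.99 toolyaw 72.3 t 29.475
```

```bash
python3 -m creep '1 0 .1 .15 0 0 0;1 0 .1 .2 0 0 0;1 0 .1 .2 0 0 0';python3 -m creep '1 0 0 .1 0 0 0;1 0 0 .1 0 0 0';python3 -m creep '1 0 0 .1 0 0 0;1 0 0 .1 0 0 0'
```

```text
clock: 29.85
position: [0.4577, -0.3156, 0.0636]
ee_rot: [-0.483, -3.104, -0.0]
force: [0.2, 0.8, -0.8]
width: 0.251
gripper_force: 20.0
clock: 30.1
position: [0.4577, -0.3156, 0.0627]
ee_rot: [-0.483, -3.104, -0.0]
force: [0.5, 0.2, -1.0]
width: 0.257
gripper_force: 20.0
clock: 30.35
position: [0.4578, -0.3157, 0.0621]
ee_rot: [0.483, 3.104, 0.0]
force: [-1.8, 1.1, 4.6]
width: 0.254
gripper_force: 20.0
```

```bash
python3 -m creep '5 0 0 0 0 0 0;5 0 0 0 0 0 0;5 0 0 0 0 0 0;5 0 0 -3 0 0 0;5 0 0 -6 0 0 0'; python3 -m creep '5 0 0 -5 0 0 0;5 0 0 -8.5 0 0 0;5 0 0 -8.5 0 0 0;5 0 0 -8.5 0 0 0'
python3 - <<'E'
from h import *
info=vision.camera_info('wrist');im=vision.get_image('wrist');cv2.imwrite('pics/w13.png',im[:,:,::-1])
report(im,info,(('wood',.014),('dark',.032)))
print('stem',np.round(shape(info,stem(info,im,(257,187),35,90),.064),4))
s=vision.get_image('side');s=cv2.resize(s[120:310,150:410,::-1],None,fx=3,fy=3,interpolation=cv2.INTER_CUBIC);cv2.imwrite('pics/s13.png',s)
E
```

```text
clock: 30.98
position: [0.4574, -0.3155, 0.1221]
ee_rot: [-0.483, -3.103, -0.0]
force: [0.7, -0.9, 0.5]
width: 0.544
gripper_force: 0.0
clock: 31.48
position: [0.4574, -0.3153, 0.2061]
ee_rot: [-0.483, -3.104, -0.001]
force: [-0.1, 0.4, -0.9]
width: 0.543
gripper_force: 0.0
wood [255. 171.] 6183.5 [  0.4574  -0.3162  98.2315  97.0666 -35.7901]
wood [430. 174.] 4686.0 [  0.5206  -0.1367 130.6384  72.0679  -7.6719]
dark [256. 173.] 970.0 [  0.452   -0.3129  46.1803  45.4801 -24.602 ]
dark [437. 182.] 1711.5 [ 0.5179 -0.1378 68.328  39.5624 -8.1553]
stem [ 0.457  -0.3153 22.8908 21.8545 44.4544]
```

View pics/s13.png

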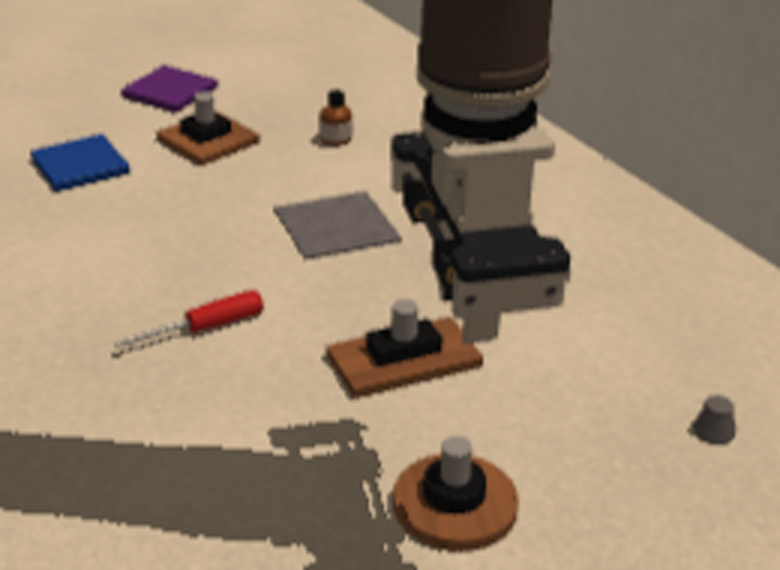

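The side view shows all three dies upright and centred on their own blocks: square at (208,128), oblong at (404,340), round at (455,485). The bottle, loupe and screwdriver have not moved.

```bash
python3 -c "
from cell import job
print(job.sign_off())"
```

```text
the job is handed in; nothing more can be done
None
```

All three dies stand upright on their matching blocks, centred to about 2 mm and turned to about 1° by the camera checks; the bottle, loupe and screwdriver were left alone, and I handed the job in at about 31.6 s.

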